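# Pack the low amber sample jar and put the lid on the box

### The job

Stand the low brown-glass jar with the white cap upright in the empty bay of the blue sample box, then put the blue lid on the box so that it sits flat on the rim all round. Take the low brown jar, not the tall one that would hold the lid up nor the clear-glass ones; set both things down rather than dropping them.

Things in the scene. Friction and masses are not known exactly. Their poses are not given: they have to be found in the camera images.
- sample_jar: Low brown (amber) glass jar, round, closed, 48 mm in diameter, 62 mm tall, white cap, paper label, about 0.12 kg. Stands upright on the bench; no other upright thing within 70 mm of its side. Origin at the centre of its underside, z up. Nearby stand look-alikes: a tall brown jar (118 mm) and a low clear jar with a green cap.
- box: Blue open-topped box, fixed to the bench: outer 160 (its x) by 202 (y) by 80 mm high, walls and floor 6 mm thick. A white partition at y = 0, its top 46 mm above the bench, leaves two bays of 148 (x) by 92 mm (y), 74 mm deep: the one at -y holds a clear jar with a red cap, the one at +y is empty. Origin at the centre of its underside, z up.
- bay (a point): Centre of the inner floor of the empty bay, 6 mm above the bench; axes parallel to the box's (the bay measures 148 mm along x and 92 mm along y).
- lid: Loose blue lid, 0.25 kg, right way up on the bench: plate 178 (its x) by 230 (y) by 6 mm; under it a centred grey plug 122 x 150 x 6 mm that enters the box's 148 x 190 mm mouth; on top a centred white rib handle 16 (x) by 90 (y) by 34 mm high. Origin: centre of the plug's underside (plate top at 12, handle top at 46 mm). Seated either way round, its origin is 74 mm above the box's.
Not all that is in view belongs to the job. What is shaped like the sample_jar but black or yellow is not meant.

How it is judged:
By the outcome, as a careful person would: the job done as asked, in the order asked, and still so for the second after the job is handed in, with the robot touching nothing.
It also fails if it takes over 61 s, if anything falls off the work surface, if the arm or the gripper's body presses on something with over 40 N, if the wrist force passes 120 N, or if a joint passes its speed limit or range.

### The arm

A 7-joint arm with a two-finger parallel gripper is mounted at the origin on the work surface. World frame = base frame: x ahead of the robot, y to its left, z up, the work surface at z = 0. Lengths are in m, angles in rad, forces in N, time in s.
With the tool pointing down it reaches from about 0.4 to 0.85 m from the base axis. Payload 4.5 kg.
Tool frame: the origin (TCP) lies on the centre line of the jaws, within the pads' length; the fingertips stand r.tip_reach ahead of it and the grasp point (between the pads) lies 3 mm ahead of it (r.tip_reach is the distance from the TCP to the fingertips, in m); z points along the fingers, y is the line along which they close (so a half turn about z gives the same grasp; the last joint's range is limited). The gripper opens to 88 mm and grips with 3 to 60 N. Pads are 18 mm wide; open, the fingers measure 123 mm over their backs; the gripper's body (75 mm by 187 mm) begins 45 mm behind the grasp point.
Start: joints at [-1.111, 0.689, -0.195, 1.565, 0.157, 0.902, -0.215], TCP at [0.258, 0.569, 0.261] pointing down, gripper open.
Joint ranges: [-3.01, 3.01], [-0.46, 2.08], [-1.47, 1.51], [0.13, 2.56], [-1, 4.14], [0.04, 2.09], [-2.66, 2.66]. Speed limits (rad/s): [2.57, 2.57, 3.14, 3.14, 3.14, 3.14, 3.14].

### API

Orientations are given as a unit quaternion [x, y, z, w].
In Python, from plant import readout, eyes, ticket, r gives the robot as it stands. The module is installed in compiled form; this text tells all that it offers.
- The arm moves only by the tool carry_out, never from a script. Its argument "motion" is a list that holds one entry, the list of rows, each a list of 7 numbers: the shift along the tool's x, y, z in mm, then the turn, a rotation vector about the tool's x, y, z in rad, then the opening in per cent of the stroke, from 0 (shut) to 100 (fully open). In form: [[[dx, dy, dz, ax, ay, az, claw], ...]]. A call has 1 to 8 rows; each row shifts and turns the commanded pose from where the row before left it, along the tool's axes as they then stand; what a row does not reach is not made up. A row lasts 1/10 s, in which the tool goes at most 50 mm and 8.59 degrees, less where a joint would pass 70% of its speed; a pose out of reach is approached as far as the arm can. A call is refused whole if a number of a shift passes 50 or a number of a turn 0.15, either way. A call with a gripper value outside its range is refused whole. The fingers move at their own pace and stop on an object; "squeeze" is the grip in N (left out, the last holds). Time passes only in rows, so rows that do not move let the fingers close. It gives the time, the measured TCP pose, the force and the opening at its end, in the units of the state.
- readout.get_state(): the state, without advancing time (a new reading comes with each control period).
- eyes.snapshot(name): name is "scene" or "top" or "wrist"; returns a dict with "pixels" (384x512x3 uint8, red, green, blue), "K" (3x3 intrinsics, pixels), "dist_coeffs" ([k1, k2, p1, p2, k3] as OpenCV has them; the pictures are not rectified), "origin" and "attitude" of the camera in the world. Camera axes: x right, y down, z forward; pixel columns grow to the right and rows downward; lengths in m; the calibration is good to about 2 mm. A picture is of the moment at which its call begins. There is no depth.
- ticket.finish_job(): hands the job in, once; it reports no verdict.
The state is a dict: "clock": time; "q": joint angles; "qd": joint speeds; "joint_torque": joint torques, N m; "tool_pos": TCP position; "eef_rot": TCP orientation; "contact_force": force on the tool from outside, world axes, zero at the start; "moment": the same for the moment, N m; "opening": opening from 0.0 (shut) to 1.0 (fully open).
Only numpy, scipy, OpenCV 4.12 (cv2) and the standard library are available. Lean on these libraries where they do the work, as an engineer would, in place of code of your own. Each camera call takes 0.05 s, during which the arm holds its last target. There are 200 camera calls.

## Working session

There is one attempt and no reset: what is moved stays moved. The work goes in short steps, Python scripts to look and compute and a tool call to move; the robot and the scene stay as the last step left them, time stands still between calls to the robot, and variables do not carry over. Pictures are saved under pics/ and viewed, on a budget of 10 in all, crops included, one or two more only if the job needs it, and the job is handed in when it is done.

Besides the shell and the picture viewer there is one more tool, called by a JSON object that holds its "name" and its "arguments", one argument or row to a line. carry_out: Moves the arm, as the interface text tells. Its arguments: {"type":"object","properties":{"motion":{"type":"array","items":{"type":"array","items":{"type":"array","items":{"type":"number"}}}},"squeeze":{"type":"number"}},"required":["motion"]}

```bash
mkdir -p pics
cat > h.py <<'E'
import numpy as np, cv2
from scipy.spatial.transform import Rotation as R
from plant import readout, eyes, ticket, r
def snap(n):
    s=eyes.snapshot(n); s['K']=np.array(s['K'],float); s['d']=np.array(s['dist_coeffs'],float)
    a=np.array(s['attitude'],float); s['R']=a if a.shape==(3,3) else R.from_quat(a).as_matrix()
    s['o']=np.array(s['origin'],float); s['bgr']=cv2.cvtColor(s['pixels'],cv2.COLOR_RGB2BGR); return s
def ray(s,uv):
    p=cv2.undistortPoints(np.array(uv,float).reshape(-1,1,2),s['K'],s['d']).reshape(-1,2)
    return np.c_[p,np.ones(len(p))]@s['R'].T
def onz(s,uv,z):
    d=ray(s,uv); return s['o']+d*((z-s['o'][2])/d[:,2])[:,None]
def tri(s1,u1,s2,u2):
    a=ray(s1,u1)[0];b=ray(s2,u2)[0];a/=np.linalg.norm(a);b/=np.linalg.norm(b)
    t=np.linalg.lstsq(np.c_[a,-b],s2['o']-s1['o'],rcond=None)[0]
    p=s1['o']+a*t[0];q=s2['o']+b*t[1]; return (p+q)/2,np.linalg.norm(p-q)
def proj(s,P):
    Rt=s['R'].T; return cv2.projectPoints(np.array(P,float).reshape(-1,1,3),cv2.Rodrigues(Rt)[0],-Rt@s['o'],s['K'],s['d'])[0].reshape(-1,2)
E
python3 - <<'E'
from h import *
a=snap('scene');b=snap('top')
for n,s in(('scene',a),('top',b)):
    cv2.imwrite(f'pics/{n}.png',s['bgr']); print(n,s['attitude'],s['o'],s['K'][0,0],s['d'])
s=readout.get_state();print(s['clock'],s['tool_pos'],s['eef_rot'],s['contact_force'],s['opening'],r.tip_reach)
E
```

```text
scene [ 0.72311961  0.60331266 -0.22105231 -0.25347136] [ 1.15472337 -0.08817607  0.80481312] 388.8540696009455 [-0.09169415  0.          0.          0.          0.        ]
top [ 0.70715632 -0.70526083  0.03280877 -0.03821892] [0.4060699  0.01336754 1.12451523] 472.4389376351908 [0.04479621 0.         0.         0.         0.        ]
0.1 [0.25795924 0.56871281 0.26003022] [ 2.11218456e-01  9.77438560e-01 -7.85555232e-04 -9.62740867e-05] [ 0.46832454 -0.09280854 -0.27952363] 1.0010952140965461 0.022
```

View pics/top.png

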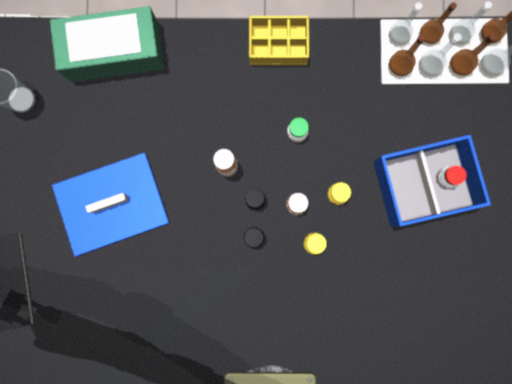

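View pics/scene.png

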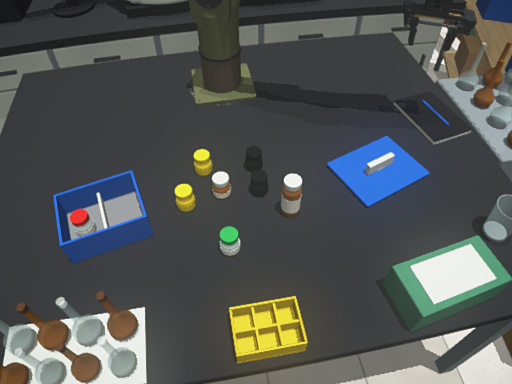

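Top view: the low brown jar's cap is at (298,204), the tall one at (224,160), the lid at (110,204) and the box at (433,181). In the scene view the low jar is at (221,185), the lid at (378,170) and the box at (102,215). Now I'll measure from masks.

```bash
cat > m.py <<'E'
from h import *
a=snap('scene');b=snap('top')
def mask(s,kind):
    h=cv2.cvtColor(s['bgr'],cv2.COLOR_BGR2HSV);H,S,V=cv2.split(h)
    return ((((H>105)&(H<125)&(S>120)&(V>60)) if kind=='blue' else ((S<60)&(V>170)) )*255).astype(np.uint8)
def blob(m,c,w,near=True):
    z=np.zeros_like(m);x,y=c;z[y-w:y+w,x-w:x+w]=m[y-w:y+w,x-w:x+w]
    n,l,st,ce=cv2.connectedComponentsWithStats(z); i=1+np.argmax(st[1:,4]); return (l==i).astype(np.uint8)*255,ce[i],st[i]
ma,ca,sa=blob(mask(a,'w'),(221,181),13);mb,cb,sb=blob(mask(b,'w'),(298,204),14)
print('cap px',ca,sa,cb,sb); 
print('cap tri',tri(a,ca,b,cb), onz(b,cb,.062),onz(a,ca,.058))
ma,ca,sa=blob(mask(a,'w'),(380,162),22);mb,cb,sb=blob(mask(b,'w'),(106,203),28)
print('handle',ca,sa,cb,sb,tri(a,ca,b,cb),onz(b,cb,.040))
for n,s,c,w in(('lid top',b,(110,204),62),('lid scene',a,(378,170),55)):
    m,_,_=blob(mask(s,'blue'),c,w); k=max(cv2.findContours(m,cv2.RETR_EXTERNAL,cv2.CHAIN_APPROX_NONE)[0],key=cv2.contourArea)
    P=onz(s,k.reshape(-1,2),.012)[:,:2]; print(n,cv2.minAreaRect((P*1000).astype(np.float32)))
m,_,_=blob(mask(b,'blue'),(433,181),62);k=cv2.findContours(m,cv2.RETR_CCOMP,cv2.CHAIN_APPROX_NONE)
for c in k[0]:
    if cv2.contourArea(c)>200:
        P=onz(b,c.reshape(-1,2),.08)[:,:2]; print('box',cv2.contourArea(c),cv2.minAreaRect((P*1000).astype(np.float32)))
big=cv2.resize(b['bgr'][125:240,365:505],None,fx=4,fy=4,interpolation=cv2.INTER_CUBIC)
sc=cv2.resize(a['bgr'][165:265,45:160],None,fx=4,fy=4,interpolation=cv2.INTER_CUBIC)
H=max(big.shape[0],sc.shape[0]);pad=lambda i:cv2.copyMakeBorder(i,0,H-i.shape[0],0,0,0)
f=cv2.hconcat([pad(big),pad(sc)]);f=cv2.resize(f,(800,int(H*800/f.shape[1])));print(800/(4*255));cv2.imwrite('pics/box.png',f)
E
python3 m.py
```

```text
cap px [220.         177.70175439] [212 172  17  13 171] [297.65634675 202.47058824] [288 193  20  20 323]
cap tri (array([ 0.48812946, -0.06274168,  0.05950917]), np.float64(0.00037168880447641903)) [[ 0.48795656 -0.06237888  0.062     ]] [[ 0.48674926 -0.06287456  0.058     ]]
handle [380.02649007 159.62913907] [367 152  27  16 151] [105.14851485 202.330033  ] [ 86 193  39  19 303] (array([0.48860028, 0.3766895 , 0.04285636]), np.float64(0.0012254592785746789)) [[0.48899369 0.37827458 0.04      ]]
lid top ((488.4212951660156, 376.4920654296875), (181.8682403564453, 234.01177978515625), 19.94217872619629)
lid scene ((490.5979919433594, 375.9038391113281), (182.8616943359375, 235.07098388671875), 19.965723037719727)
box 7431.0 ((535.3071899414062, -355.00830078125), (164.9307861328125, 224.81007385253906), 13.68571662902832)
box 4886.5 ((533.7302856445312, -352.272216796875), (150.68060302734375, 171.84329223632812), 13.835962295532227)
0.7843137254901961
```

View pics/box.png

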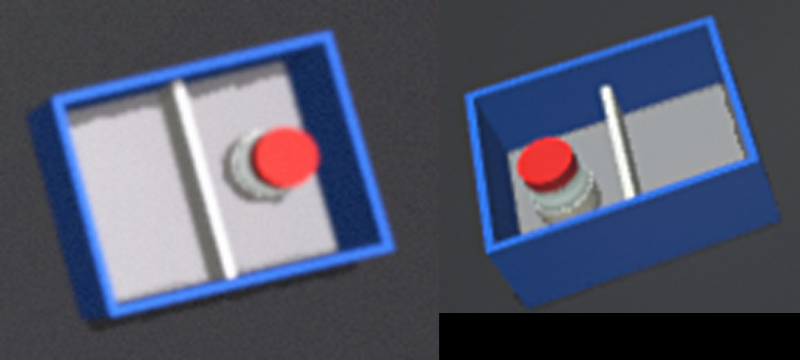

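The crops show the bright rim outline and the white partition; the bay on the left (+y) is empty and the red-capped jar is on the right. I'll refine the rim in both views.

```bash
cat > m2.py <<'E'
from h import *
a=snap('scene');b=snap('top')
C=[]
for s,x0,y0,x1,y1 in((a,45,165,165,265),(b,365,125,505,240)):
    h=cv2.cvtColor(s['bgr'],cv2.COLOR_BGR2HSV);m=np.zeros(h.shape[:2],np.uint8)
    w=h[y0:y1,x0:x1];m[y0:y1,x0:x1]=((w[...,0]>100)&(w[...,0]<125)&(w[...,1]>120)&(w[...,2]>165))*255
    v=np.argwhere(m)[:,::-1].astype(np.float32); hull=cv2.convexHull(v)
    P=onz(s,hull.reshape(-1,2),.08)[:,:2]; rc=cv2.minAreaRect((P*1000).astype(np.float32)); print(len(v),rc)
    q=proj(s,np.c_[cv2.boxPoints(rc)/1000,np.full(4,.08)]); C.append(q[np.argsort(np.arctan2(*((cv2.boxPoints(rc)-np.array(rc[0])).T)))])
for p,q in zip(*C): print(tri(a,p,b,q))
E
python3 m2.py
python3 - <<'E'
import sys;sys.path.insert(0,'.')
from h import *
s=readout.get_state();M=R.from_quat(s['eef_rot']).as_matrix();print(M.round(3),s['tool_pos'])
w=snap('wrist');print('wrist cam in tool',M.T@(w['o']-s['tool_pos']),(M.T@w['R']).round(3),w['K'][0])
E
```

```text
615 ((537.9412231445312, -363.7642822265625), (161.73696899414062, 201.9849853515625), 13.680931091308594)
1108 ((537.7958984375, -363.8097229003906), (162.01107788085938, 204.2550811767578), 13.491292953491211)
(array([ 0.48283286, -0.48167351,  0.07970603]), np.float64(0.0008751654494104137))
(array([ 0.43520945, -0.28421022,  0.07953967]), np.float64(0.0013095849094356788))
(array([ 0.5927412 , -0.24605239,  0.0800232 ]), np.float64(0.0008859719401060822))
(array([ 0.6402846 , -0.44347163,  0.08006051]), np.float64(0.0013253214831667498))
[[-0.911  0.413 -0.   ]
 [ 0.413  0.911 -0.001]
 [-0.    -0.001 -1.   ]] [0.25808429 0.56904355 0.26044564]
wrist cam in tool [ 0.07866393 -0.0018942  -0.12438091] [[ 0.001 -0.953 -0.303]
 [ 1.     0.     0.001]
 [-0.001 -0.303  0.953]] [333.04732896   0.         256.14975393]
```

Box centre is (0.538, -0.364), yaw 13.6°, rim at z = 0.080 (as given). The jar cap is at (0.488, -0.063, 0.060). The lid is at (0.489, 0.377), yaw 19.9°. I'll line the jaws up with the box's x first.

{"name": "carry_out", "arguments": {
  "motion": [
    [[0,0,0,0,0,0.13,100],[0,0,0,0,0,0.13,100],[0,0,0,0,0,0.13,100],[0,0,0,0,0,0.13,100],[0,0,0,0,0,0.13,100],[0,0,0,0,0,0.13,100],[0,0,0,0,0,0.13,100],[0,0,0,0,0,0,100]]
  ]
}}

```text
clock: 1.15
tool_pos: [0.2579, 0.5693, 0.2607]
eef_rot: [0.619, 0.785, 0.0, 0.0]
contact_force: [0.2, -0.1, -0.3]
opening: 1.001
```

```bash
cat > go.py <<'E'
import sys
from h import *
def go(x,y,z,yaw):  # yaw = angle of tool y, deg
    s=readout.get_state();M=R.from_quat(s['eef_rot']).as_matrix();p=np.array(s['tool_pos'])
    yd=np.radians(yaw);Y=np.array([np.cos(yd),np.sin(yd),0]);Z=np.array([0,0,-1.]);G=np.c_[np.cross(Y,Z),Y,Z]
    print('t',round(s['clock'],2),'pos',p.round(4),'yaw',np.degrees(np.arctan2(M[1,1],M[0,1])).round(2),'op',round(s['opening'],3),'F',np.round(s['contact_force'],1))
    print('shift mm',(M.T@(np.array([x,y,z])-p)*1000).round(1),'turn',R.from_matrix(M.T@G).as_rotvec().round(4))
if __name__=='__main__': go(*map(float,sys.argv[1:]))
E
python3 go.py 0.488 -0.063 0.2 13.6
```

```text
t 1.15 pos [0.2579 0.5693 0.2607] yaw 13.46 op 1.001 F [ 0.2 -0.1 -0.3]
shift mm [-668.5   76.6   60.9] turn [ 0.0004  0.0002 -0.0025]
```

{"name": "carry_out", "arguments": {
  "motion": [
    [[-47,5,0,0,0,0,100],[-47,5,0,0,0,0,100],[-47,5,0,0,0,0,100],[-47,5,0,0,0,0,100],[-47,5,0,0,0,0,100],[-47,5,0,0,0,0,100],[-47,5,0,0,0,0,100]]
  ]
}}

```text
clock: 1.85
tool_pos: [0.3692, 0.2558, 0.261]
eef_rot: [0.618, 0.786, 0.0, 0.0]
contact_force: [1.3, -0.4, 0.3]
opening: 0.998
```

{"name": "carry_out", "arguments": {
  "motion": [
    [[-47,6,8,0,0,0,100],[-47,6,8,0,0,0,100],[-47,6,8,0,0,0,100],[-47,6,8,0,0,0,100],[-47,6,8,0,0,0,100],[-47,6,8,0,0,0,100],[-47,6,8,0,0,0,100],[0,0,0,0,0,0,100]]
  ]
}}

```text
clock: 2.65
tool_pos: [0.4877, -0.0607, 0.2041]
eef_rot: [0.623, 0.782, -0.001, 0.002]
contact_force: [-0.5, 0.3, 0.1]
opening: 1.002
```

```bash
python3 go.py 0.488 -0.063 0.043 13.6
python3 - <<'E'
from h import *
w=snap('wrist');cv2.imwrite('pics/w1.png',w['bgr']);print(proj(w,[[.488,-.063,.062],[.488,-.063,.04]]))
E
```

```text
t 2.65 pos [ 0.4877 -0.0607  0.2041] yaw 12.96 op 1.002 F [-0.5  0.3  0.1]
shift mm [ -1.6  -0.3 161.1] turn [ 0.0006  0.0043 -0.0112]
[[257.02717093 184.36794673]
 [256.94511235 177.31457886]]
```

View pics/w1.png

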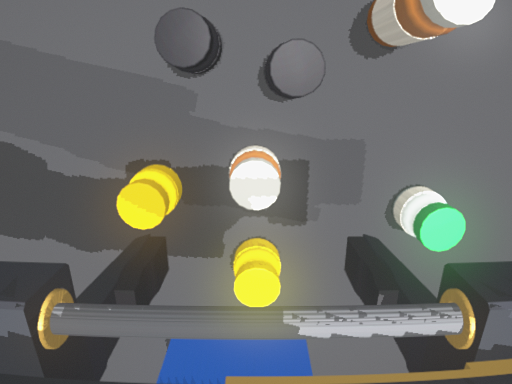

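The wrist view shows the low jar's cap at (255,184) against a prediction of (257,184). The yellow jar at (257,280) and the others are clear of the jaws. Descending.

{"name": "carry_out", "arguments": {
  "motion": [
    [[-2,-1,35,0,0.004,-0.011,100],[0,0,35,0,0,0,100],[0,0,30,0,0,0,100],[0,0,25,0,0,0,100],[0,0,20,0,0,0,100],[0,0,10,0,0,0,100],[0,0,6,0,0,0,100],[0,0,0,0,0,0,100]]
  ]
}}

```text
clock: 3.5
tool_pos: [0.4857, -0.0536, 0.0437]
eef_rot: [0.614, 0.789, 0.001, -0.002]
contact_force: [-0.7, -0.3, -0.2]
opening: 1.0
```

{"name": "carry_out", "arguments": {
  "motion": [
    [[0,0,0,0,0,0,30],[0,0,0,0,0,0,30],[0,0,0,0,0,0,30],[0,0,0,0,0,0,30],[0,0,0,0,0,0,30],[0,0,0,0,0,0,30],[0,0,0,0,0,0,30],[0,0,0,0,0,0,30]]
  ],
  "squeeze": 25
}}

```text
clock: 4.3
tool_pos: [0.4856, -0.0545, 0.0438]
eef_rot: [0.615, 0.788, 0.001, -0.002]
contact_force: [-1.2, 0.0, 4.0]
opening: 0.523
```

```bash
python3 go.py 0.5265 -0.3164 0.18 13.6
```

```text
t 4.3 pos [ 0.4856 -0.0545  0.0438] yaw 14.09 op 0.523 F [-1.2  0.   4. ]
shift mm [-263.4  -24.1 -137.2] turn [-0.     -0.004   0.0086]
```

The arm settled about 8 mm short because the earlier reading was still in motion. I'll open, re-centre and close again.

{"name": "carry_out", "arguments": {
  "motion": [
    [[0,0,0,0,0,0,100],[0,0,0,0,0,0,100],[0,0,0,0,0,0,100],[0,0,0,0,0,0,100],[-4,0,0,0,0,0,100],[-4,0,0,0,0,0,100],[0,0,0,0,0,0,100],[0,0,0,0,0,0,100]]
  ]
}}

```text
clock: 5.1
tool_pos: [0.4876, -0.0625, 0.0437]
eef_rot: [0.615, 0.788, 0.001, -0.002]
contact_force: [0.6, -0.4, -0.5]
opening: 0.999
```

```bash
cat > cap.py <<'E'
from m import *
E
python3 go.py 0.488 -0.0627 0.043 13.6
python3 - <<'E'
from h import *
w=snap('wrist');cv2.imwrite('pics/w2.png',w['bgr']);
s=readout.get_state();M=R.from_quat(s['eef_rot']).as_matrix();print(proj(w,[s['tool_pos']+M@[0,0,z] for z in(-.019,0)]))
h=cv2.cvtColor(w['bgr'],cv2.COLOR_BGR2HSV)
for box in((200,120,320,300),):
    x0,y0,x1,y1=box;m=((h[y0:y1,x0:x1,1]<60)&(h[y0:y1,x0:x1,2]>170)).astype(np.uint8)
    n,l,st,ce=cv2.connectedComponentsWithStats(m)
    for i in range(1,n):
        if st[i,4]>150:
            c=ce[i]+[x0,y0]; print(st[i],c,onz(w,c,.062))
E
```

```text
t 5.1 pos [ 0.4876 -0.0625  0.0437] yaw 14.06 op 0.999 F [ 0.6 -0.4 -0.5]
shift mm [-0.3  0.3  0.7] turn [ 0.0002 -0.004   0.0081]
[[259.0976869  301.58052556]
 [258.71881716 274.41715678]]
[   5   78  102   56 1294] [256.48840804 213.85548686] [[ 0.47807488 -0.02858332  0.062     ]]
[   0  118  113   62 5503] [255.60566963 272.79338543] [[ 0.48338775 -0.05100792  0.062     ]]
```

View pics/w2.png

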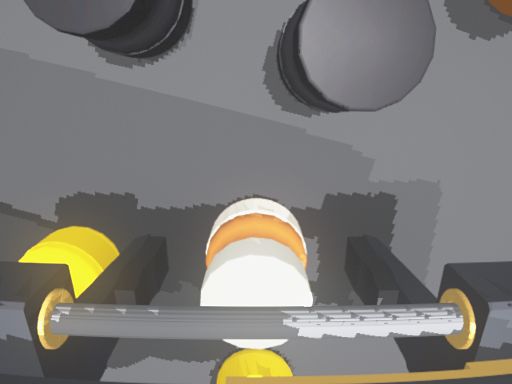

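The cap centre is near (257,294) and the predicted tool axis is (259,301), so the jar is centred within about 2 mm. Closing.

{"name": "carry_out", "arguments": {
  "motion": [
    [[2,0,0,0,0,0,100],[0,0,0,0,0,0,30],[0,0,0,0,0,0,30],[0,0,0,0,0,0,30],[0,0,0,0,0,0,30],[0,0,0,0,0,0,30],[0,0,0,0,0,0,30],[0,0,0,0,0,0,30]]
  ],
  "squeeze": 25
}}

```text
clock: 5.95
tool_pos: [0.4871, -0.0603, 0.0437]
eef_rot: [0.615, 0.789, 0.001, -0.002]
contact_force: [0.0, -0.1, -0.1]
opening: 0.53
```

{"name": "carry_out", "arguments": {
  "motion": [
    [[0,0,-10,0,0,0,30],[0,0,-25,0,0,0,30],[0,0,-40,0,0,0,30],[0,0,-35,0,0,0,30],[0,0,-20,0,-0.004,0.008,30],[0,0,0,0,0,0,30],[0,0,0,0,0,0,30],[0,0,0,0,0,0,30]]
  ]
}}

```text
clock: 6.75
tool_pos: [0.4864, -0.0607, 0.1727]
eef_rot: [0.618, 0.786, -0.001, -0.001]
contact_force: [0.0, -1.0, -0.6]
opening: 0.533
```

```bash
python3 go.py 0.5265 -0.3164 0.175 13.6
```

```text
t 6.75 pos [ 0.4864 -0.0607  0.1727] yaw 13.65 op 0.533 F [ 0.  -1.  -0.6]
shift mm [-257.9  -21.3   -2.4] turn [-0.0021 -0.0007  0.0009]
```

{"name": "carry_out", "arguments": {
  "motion": [
    [[-20,-2,0,0,0,0,30],[-38,-3,0,0,0,0,30],[-44,-4,0,0,0,0,30],[-48,-4,0,0,0,0,30],[-46,-4,0,0,0,0,30],[-40,-3,0,0,0,0,30],[-22,-1,0,0,0,0,30],[0,0,0,0,0,0,30]]
  ]
}}

```text
clock: 7.55
tool_pos: [0.5261, -0.3212, 0.1716]
eef_rot: [0.621, 0.784, -0.001, -0.0]
contact_force: [-0.4, 1.4, -2.1]
opening: 0.531
```

{"name": "carry_out", "arguments": {
  "motion": [
    [[0,0,0,0,0,0,30],[0,0,0,0,0,0,30],[0,0,0,0,0,0,30]]
  ]
}}

```text
clock: 7.85
tool_pos: [0.5277, -0.3144, 0.1733]
eef_rot: [0.617, 0.787, 0.0, -0.001]
contact_force: [0.7, -0.1, -2.7]
opening: 0.53
```

```bash
python3 go.py 0.5265 -0.3164 0.0497 13.6;  python3 - <<'E'
from h import *
w=snap('wrist');b=snap('scene')
cv2.imwrite('pics/w3.png',cv2.hconcat([cv2.resize(w['bgr'],(400,300)),cv2.resize(b['bgr'][120:300,10:250],(400,300))]))
E
```

```text
t 7.85 pos [ 0.5277 -0.3144  0.1733] yaw 13.79 op 0.53 F [ 0.7 -0.1 -2.7]
shift mm [ -1.9  -1.6 123.6] turn [-0.0005 -0.0018  0.0032]
```

View pics/w3.png

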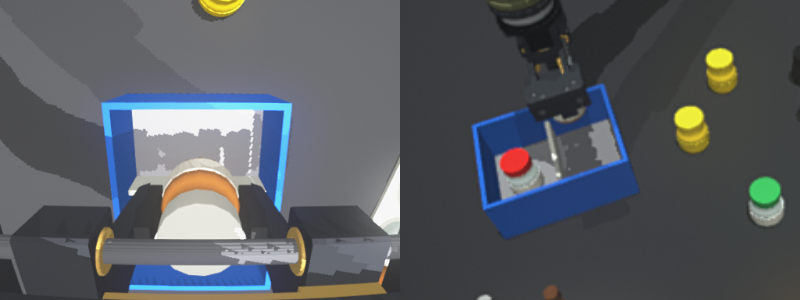

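The jar is held upright over the box, with the empty bay below and towards +y. Lowering.

{"name": "carry_out", "arguments": {
  "motion": [
    [[-2,-1,15,0,-0.002,0.003,30],[0,0,25,0,0,0,30],[0,0,30,0,0,0,30],[0,0,24,0,0,0,30],[0,0,15,0,0,0,30],[0,0,8,0,0,0,30],[0,0,0,0,0,0,30],[0,0,0,0,0,0,30]]
  ]
}}

```text
clock: 8.75
tool_pos: [0.5279, -0.3191, 0.0575]
eef_rot: [0.619, 0.785, -0.0, 0.002]
contact_force: [0.2, -0.5, -1.6]
opening: 0.531
```

{"name": "carry_out", "arguments": {
  "motion": [
    [[0,0,2,0,0,0,30],[0,0,2,0,0,0,30],[0,0,1,0,0,0,30],[0,0,0,0,0,0,30],[0,0,0,0,0,0,30],[0,0,0,0,0,0,30]]
  ]
}}

```text
clock: 9.35
tool_pos: [0.5272, -0.3189, 0.0517]
eef_rot: [0.619, 0.785, -0.001, 0.001]
contact_force: [0.6, 0.1, -1.7]
opening: 0.531
```

```bash
python3 go.py 0.5265 -0.3164 0.0497 13.6
```

```text
t 9.35 pos [ 0.5272 -0.3189  0.0517] yaw 13.46 op 0.531 F [ 0.6  0.1 -1.7]
shift mm [ 2.6 -0.2  2. ] turn [ 0.0002  0.002  -0.0024]
```

{"name": "carry_out", "arguments": {
  "motion": [
    [[2,0,1,0,0,0,30],[0,0,1,0,0,0,30],[0,0,0,0,0,0,30],[0,0,0,0,0,0,30]]
  ]
}}

```text
clock: 9.75
tool_pos: [0.5267, -0.3166, 0.0497]
eef_rot: [0.619, 0.785, -0.0, 0.001]
contact_force: [0.5, 0.2, 1.0]
opening: 0.528
```

Fz went from -1.7 to +1.0 N, so the jar is on the floor. Releasing and rising.

{"name": "carry_out", "arguments": {
  "motion": [
    [[0,0,0,0,0,0,85],[0,0,0,0,0,0,85],[0,0,0,0,0,0,85],[0,0,0,0,0,0,85],[0,0,-10,0,0,0,85],[0,0,-30,0,0,0,85],[0,0,-40,0,0,0,85],[0,0,-40,0,0,0,85]]
  ]
}}

```text
clock: 10.55
tool_pos: [0.5263, -0.3165, 0.1714]
eef_rot: [0.619, 0.785, -0.001, 0.001]
contact_force: [-0.2, 0.1, -0.0]
opening: 0.853
```

{"name": "carry_out", "arguments": {
  "motion": [
    [[0,0,-35,0,0,0,100],[0,0,-25,0,0,0,100],[0,0,0,0,0,0,100],[0,0,0,0,0,0,100]]
  ]
}}

```text
clock: 10.95
tool_pos: [0.5265, -0.3166, 0.2304]
eef_rot: [0.619, 0.785, -0.001, 0.001]
contact_force: [-1.0, 1.3, -0.3]
opening: 0.996
```

```bash
python3 go.py 0.489 0.377 0.22 19.9;  python3 - <<'E'
from h import *
w=snap('wrist');b=snap('top')
cv2.imwrite('pics/w4.png',cv2.hconcat([cv2.resize(w['bgr'],(400,300)),cv2.resize(b['bgr'][125:240,360:505],(400,300))]))
E
```

```text
t 10.95 pos [ 0.5265 -0.3166  0.2304] yaw 13.46 op 0.996 F [-1.   1.3 -0.3]
shift mm [683.3 125.    8.6] turn [ 0.0006  0.0028 -0.1123]
```

View pics/w4.png

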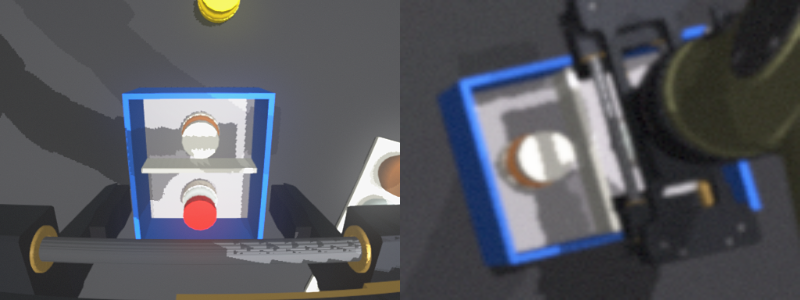

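The jar stands upright in the empty bay, in both views. Now to the lid.

{"name": "carry_out", "arguments": {
  "motion": [
    [[30,5,0,0,0,0,100],[45,8,0,0,0,0,100],[48,9,0,0,0,0,100],[48,9,0,0,0,0,100],[48,9,0,0,0,0,100],[48,9,0,0,0,0,100],[48,9,0,0,0,0,100],[48,9,0,0,0,0,100]]
  ]
}}

```text
clock: 11.85
tool_pos: [0.5061, 0.0538, 0.2277]
eef_rot: [0.619, 0.785, -0.002, -0.0]
contact_force: [1.0, -0.6, -0.3]
opening: 0.998
```

{"name": "carry_out", "arguments": {
  "motion": [
    [[48,9,0,0,0,0,100],[48,9,0,0,0,0,100],[48,9,0,0,0,0,100],[48,9,0,0,0,0,100],[48,9,0,0,0,0,100],[45,8,0,0,0,0,100],[30,5,0,0,0,0,100],[5,0,0,0,0.003,-0.112,100]]
  ]
}}

```text
clock: 12.65
tool_pos: [0.4862, 0.3826, 0.2265]
eef_rot: [0.57, 0.821, 0.0, -0.002]
contact_force: [0.3, -0.6, 0.3]
opening: 0.998
```

{"name": "carry_out", "arguments": {
  "motion": [
    [[0,0,0,0,0,0,100],[0,0,0,0,0,0,100],[0,0,0,0,0,0,100],[0,0,0,0,0,0,100]]
  ]
}}

```text
clock: 13.05
tool_pos: [0.4896, 0.3755, 0.2282]
eef_rot: [0.576, 0.818, -0.0, -0.0]
contact_force: [-0.3, -0.4, 0.7]
opening: 1.001
```

```bash
python3 go.py 0.489 0.377 0.039 19.9;  python3 - <<'E'
from h import *
w=snap('wrist');cv2.imwrite('pics/w5.png',w['bgr']);print('expected handle top',proj(w,[[.489,.377,.046]]))
g=cv2.cvtColor(w['bgr'],cv2.COLOR_BGR2HSV);m=((g[...,1]<70)&(g[...,2]>150)).astype(np.uint8)
m[225:]=0
n,l,st,ce=cv2.connectedComponentsWithStats(m)
for i in range(1,n):
    if st[i,4]>300:
        c=(l==i).astype(np.uint8);k=cv2.findContours(c,0,1)[0][0]
        print(st[i],ce[i],onz(w,ce[i],.046),cv2.minAreaRect((onz(w,k.reshape(-1,2),.046)[:,:2]*1000).astype(np.float32)))
E
```

```text
t 13.05 pos [0.4896 0.3755 0.2282] yaw 19.72 op 1.001 F [-0.3 -0.4  0.7]
shift mm [1.600e+00 1.000e-01 1.892e+02] turn [-0.0005 -0.0002 -0.0031]
expected handle top [[257.42802102 169.24450724]]
[ 246  119   18   95 1612] [254.41004963 164.88275434] [[0.48488717 0.38001668 0.046     ]] ((485.9542236328125, 377.2525329589844), (16.067237854003906, 91.38785552978516), 19.26896858215332)
```

View pics/w5.png

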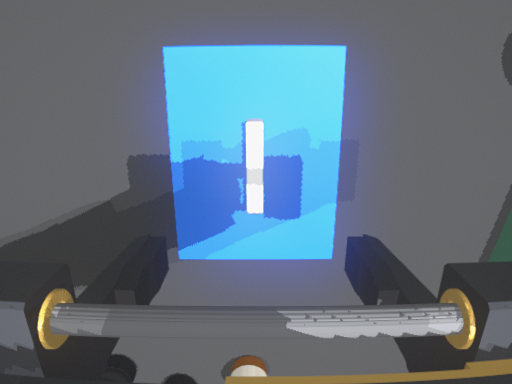

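The handle is at (255,166) and measures 16 x 91 mm at z = 0.046, as it should, centred under the tool to about 3 mm. Descending on it.

{"name": "carry_out", "arguments": {
  "motion": [
    [[2,-2,25,0,0,-0.003,100],[0,0,40,0,0,0,100],[0,0,40,0,0,0,100],[0,0,35,0,0,0,100],[0,0,25,0,0,0,70],[0,0,14,0,0,0,60],[0,0,8,0,0,0,50],[0,0,0,0,0,0,50]]
  ]
}}

```text
clock: 13.9
tool_pos: [0.4866, 0.378, 0.0411]
eef_rot: [0.573, 0.819, 0.0, -0.0]
contact_force: [0.0, -0.2, 0.6]
opening: 0.66
```

{"name": "carry_out", "arguments": {
  "motion": [
    [[0,0,0,0,0,0,40],[0,0,0,0,0,0,30],[0,0,0,0,0,0,10],[0,0,0,0,0,0,5],[0,0,0,0,0,0,5],[0,0,0,0,0,0,5],[0,0,0,0,0,0,5],[0,0,0,0,0,0,5]]
  ],
  "squeeze": 40
}}

```text
clock: 14.7
tool_pos: [0.4867, 0.3783, 0.0417]
eef_rot: [0.573, 0.819, 0.001, -0.0]
contact_force: [-0.1, -0.8, 3.7]
opening: 0.177
```

```bash
python3 go.py 0.538 -0.364 0.23 13.6
```

```text
t 14.7 pos [0.4867 0.3783 0.0417] yaw 20.05 op 0.177 F [-0.1 -0.8  3.7]
shift mm [-714.7 -206.2 -189.3] turn [ 0.0004 -0.0013  0.1126]
```

{"name": "carry_out", "arguments": {
  "motion": [
    [[0,0,-5,0,0,0,5],[0,0,-15,0,0,0,5],[0,0,-30,0,0,0,5],[0,0,-40,0,0,0,5],[0,0,-40,0,0,0,5],[0,0,-35,0,0,0,5],[0,0,-18,0,0,0,5],[0,0,0,0,0,0,5]]
  ]
}}

```text
clock: 15.5
tool_pos: [0.4878, 0.3789, 0.228]
eef_rot: [0.573, 0.819, 0.003, 0.0]
contact_force: [-0.2, 0.5, -2.5]
opening: 0.176
```

{"name": "carry_out", "arguments": {
  "motion": [
    [[0,0,0,0,0,0,5],[0,0,0,0,0,0.04,5],[0,0,0,0,0,0.05,5],[0,0,0,0,0,0.023,5],[0,0,0,0,0,0,5],[0,0,0,0,0,0,5]]
  ]
}}

```text
clock: 16.1
tool_pos: [0.4862, 0.3777, 0.2235]
eef_rot: [0.618, 0.786, -0.001, -0.001]
contact_force: [0.2, -0.4, -3.6]
opening: 0.18
```

```bash
python3 go.py 0.538 -0.364 0.225 13.6
```

```text
t 16.1 pos [0.4862 0.3777 0.2235] yaw 13.63 op 0.18 F [ 0.2 -0.4 -3.6]
shift mm [-733.  -124.5   -1.5] turn [-0.0016 -0.0002  0.0006]
```

{"name": "carry_out", "arguments": {
  "motion": [
    [[-15,-2,0,0,0,0,5],[-28,-5,0,0,0,0,5],[-38,-6,0,0,0,0,5],[-42,-7,0,0,0,0,5],[-42,-7,0,0,0,0,5],[-42,-7,0,0,0,0,5],[-42,-7,0,0,0,0,5],[-42,-7,0,0,0,0,5]]
  ]
}}

```text
clock: 16.9
tool_pos: [0.5079, 0.0807, 0.2243]
eef_rot: [0.619, 0.786, 0.0, -0.0]
contact_force: [1.0, 0.2, -2.7]
opening: 0.177
```

{"name": "carry_out", "arguments": {
  "motion": [
    [[-42,-7,0,0,0,0,5],[-42,-7,0,0,0,0,5],[-42,-7,0,0,0,0,5],[-42,-7,0,0,0,0,5],[-42,-7,0,0,0,0,5],[-42,-7,0,0,0,0,5],[-42,-7,0,0,0,0,5],[-42,-7,0,0,0,0,5]]
  ]
}}

```text
clock: 17.7
tool_pos: [0.5313, -0.2588, 0.2238]
eef_rot: [0.619, 0.785, -0.0, -0.001]
contact_force: [0.2, -0.4, -3.3]
opening: 0.179
```

{"name": "carry_out", "arguments": {
  "motion": [
    [[-40,-7,0,0,0,0,5],[-32,-6,0,0,0,0,5],[-20,-5,0,0,0,0,5],[-12,-2,0,0,0,0,5],[0,0,0,0,0,0,5],[0,0,0,0,0,0,5],[0,0,0,0,0,0,5],[0,0,0,0,0,0,5]]
  ]
}}

```text
clock: 18.5
tool_pos: [0.5382, -0.3599, 0.2237]
eef_rot: [0.618, 0.786, 0.001, -0.001]
contact_force: [-0.5, 0.4, -3.4]
opening: 0.175
```

```bash
python3 go.py 0.538 -0.364 0.1157 13.6;  python3 - <<'E'
from h import *
w=snap('wrist');b=snap('scene')
cv2.imwrite('pics/w6.png',cv2.hconcat([cv2.resize(w['bgr'],(400,300)),cv2.resize(b['bgr'][90:300,10:250],(400,350))[:300]]))
E
```

```text
t 18.5 pos [ 0.5382 -0.3599  0.2237] yaw 13.72 op 0.175 F [-0.5  0.4 -3.4]
shift mm [ -4.1  -1.1 108. ] turn [ 0.0001 -0.002   0.0021]
```

View pics/w6.png

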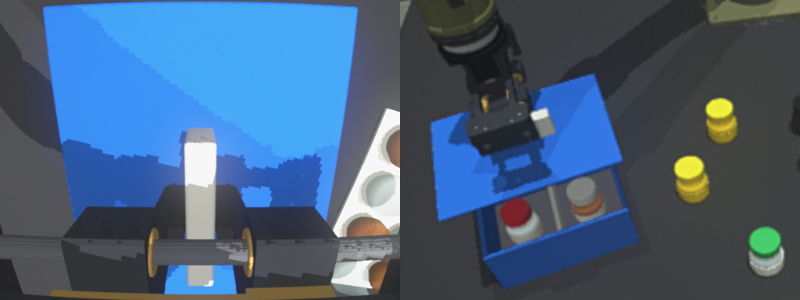

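The lid is held level and square over the box, and the jar stands upright in its bay. Lowering.

{"name": "carry_out", "arguments": {
  "motion": [
    [[-2,-1,12,0,0,0,5],[0,0,22,0,0,0,5],[0,0,24,0,0,0,5],[0,0,20,0,0,0,5],[0,0,12,0,0,0,5],[0,0,6,0,0,0,5],[0,0,4,0,0,0,5],[0,0,0,0,0,0,5]]
  ]
}}

```text
clock: 19.4
tool_pos: [0.5373, -0.3639, 0.1236]
eef_rot: [0.619, 0.786, 0.0, -0.0]
contact_force: [-0.1, -0.7, -3.0]
opening: 0.177
```

{"name": "carry_out", "arguments": {
  "motion": [
    [[0,0,2,0,0,0,5],[0,0,2,0,0,0,5],[0,0,1,0,0,0,5],[0,0,0,0,0,0,5],[0,0,0,0,0,0,5],[0,0,0,0,0,0,5]]
  ]
}}

```text
clock: 20.0
tool_pos: [0.5372, -0.3638, 0.1187]
eef_rot: [0.619, 0.786, 0.0, -0.0]
contact_force: [0.3, -0.6, -3.7]
opening: 0.177
```

```bash
python3 go.py 0.538 -0.362 0.1157 13.6
```

```text
t 20.0 pos [ 0.5372 -0.3638  0.1187] yaw 13.58 op 0.177 F [ 0.3 -0.6 -3.7]
shift mm [1.6 1.2 3. ] turn [ 0.     -0.0009 -0.0004]
```

{"name": "carry_out", "arguments": {
  "motion": [
    [[1,1,1,0,0,0,5],[0,0,1,0,0,0,5],[0,0,1,0,0,0,5],[0,0,0,0,0,0,5],[0,0,0,0,0,0,5],[0,0,0,0,0,0,5]]
  ]
}}

```text
clock: 20.6
tool_pos: [0.538, -0.3624, 0.1157]
eef_rot: [0.618, 0.786, 0.0, -0.0]
contact_force: [-0.7, 0.1, -1.5]
opening: 0.178
```

Contact is starting (Fz -3.7 to -1.5 N). One more millimetre.

{"name": "carry_out", "arguments": {
  "motion": [
    [[0,0,0.5,0,0,0,5],[0,0,0.5,0,0,0,5],[0,0,0,0,0,0,5],[0,0,0,0,0,0,5],[0,0,0,0,0,0,5]]
  ]
}}

```text
clock: 21.1
tool_pos: [0.538, -0.3624, 0.1157]
eef_rot: [0.619, 0.786, 0.0, -0.0]
contact_force: [-2.2, 1.8, 6.4]
opening: 0.181
```

It's seated at exactly the expected 74 mm rise, pressing about 6 N. Releasing and withdrawing straight up.

{"name": "carry_out", "arguments": {
  "motion": [
    [[0,0,0,0,0,0,60],[0,0,0,0,0,0,60],[0,0,0,0,0,0,60],[0,0,-2,0,0,0,60],[0,0,-10,0,0,0,60],[0,0,-25,0,0,0,60],[0,0,-40,0,0,0,60],[0,0,-40,0,0,0,60]]
  ]
}}

```text
clock: 21.9
tool_pos: [0.5377, -0.3625, 0.2332]
eef_rot: [0.618, 0.786, 0.0, -0.001]
contact_force: [0.8, -0.7, -0.6]
opening: 0.605
```

{"name": "carry_out", "arguments": {
  "motion": [
    [[40,0,-20,0,0,0,80],[45,0,0,0,0,0,80],[45,0,0,0,0,0,80],[45,0,0,0,0,0,80],[45,0,0,0,0,0,80],[45,0,0,0,0,0,80],[30,0,0,0,0,0,80],[0,0,0,0,0,0,80]]
  ]
}}

```text
clock: 22.7
tool_pos: [0.468, -0.0711, 0.2528]
eef_rot: [0.615, 0.788, 0.001, -0.001]
contact_force: [1.0, -0.0, -0.8]
opening: 0.798
```

{"name": "carry_out", "arguments": {
  "motion": [
    [[0,0,0,0,0,0,80],[0,0,0,0,0,0,80],[0,0,0,0,0,0,80],[0,0,0,0,0,0,80]]
  ]
}}

```text
clock: 23.1
tool_pos: [0.4688, -0.0771, 0.2519]
eef_rot: [0.619, 0.785, 0.0, -0.0]
contact_force: [0.1, -0.1, 0.2]
opening: 0.805
```

```bash
python3 go.py 0.538 -0.362 0.3 13.6
python3 - <<'E'
from h import *
a=snap('scene');b=snap('top');C=[]
for s,x0,y0,x1,y1 in((a,35,150,165,275),(b,355,115,510,250)):
    h=cv2.cvtColor(s['bgr'],cv2.COLOR_BGR2HSV);m=np.zeros(h.shape[:2],np.uint8);w=h[y0:y1,x0:x1]
    m[y0:y1,x0:x1]=((w[...,0]>100)&(w[...,0]<125)&(w[...,1]>120)&(w[...,2]>165))*255
    m=cv2.morphologyEx(m,cv2.MORPH_OPEN,np.ones((3,3)))
    k=cv2.convexHull(np.argwhere(m)[:,::-1].astype(np.float32));rc=cv2.minAreaRect((onz(s,k.reshape(-1,2),.086)[:,:2]*1000).astype(np.float32));print(rc)
    B=cv2.boxPoints(rc);C.append(proj(s,np.c_[B/1000,np.full(4,.086)])[np.argsort(np.arctan2(*(B-np.array(rc[0])).T))])
for p,q in zip(*C):print(tri(a,p,b,q))
cv2.imwrite('pics/end.png',cv2.hconcat([cv2.resize(a['bgr'][140:290,20:220],(400,300)),cv2.resize(b['bgr'][105:255,312:512],(400,300))]))
E
```

```text
t 23.1 pos [ 0.4688 -0.0771  0.2519] yaw 13.46 op 0.805 F [ 0.1 -0.1  0.2]
shift mm [-293.1    1.   -48.3] turn [-0.0001 -0.0006 -0.0025]
((540.7146606445312, -363.29302978515625), (179.37545776367188, 229.19390869140625), 13.569474220275879)
((539.9622192382812, -363.94378662109375), (179.06805419921875, 229.5131072998047), 13.575125694274902)
(array([ 0.47986587, -0.49637409,  0.08553375]), np.float64(0.0006561349038421953))
(array([ 0.42600757, -0.27332236,  0.08543836]), np.float64(0.0004653582192256934))
(array([ 0.60023312, -0.23131698,  0.08506382]), np.float64(0.0005482020092606583))
(array([ 0.65408681, -0.45449246,  0.08511447]), np.float64(0.0007039830720768174))
```

View pics/end.png

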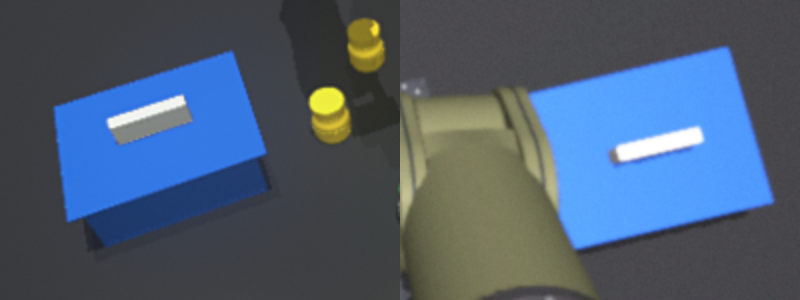

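The lid sits flat and centred, with all four corners at z = 0.085–0.0855. Handing in.

```bash
python3 -c "
from h import *
print(ticket.finish_job())"
```

```text
the job is handed in; nothing more can be done
None
```

The low brown jar is upright in the empty (+y) bay of the box, and the blue lid is seated flat on the rim. I handed the job in at about 23 s; no verdict was reported.

- **Jar:** The first grip closed about 8 mm off-centre, because I had read the arm's position before it settled. I opened the jaws, re-centred and gripped again. I set the jar down until the force reading showed it on the floor. Pictures afterwards showed it upright in the bay.
- **Lid:** It came to rest at the expected 74 mm rise, with about 6 N of contact force before I let go.
- **Last checks:** The four lid corners, measured from two views, are at 85.1–85.5 mm, where 86 mm is nominal, so the lid is level to within 0.5 mm. It lies within about 3 mm and 0.1° of the box. The arm partly hid the lid in the top view, but that view's outline agreed with the unobstructed one. The robot was clear and touching nothing.
- **Disagreements:** The handle measured 3 mm apart between the wrist and top cameras, which the closing jaws took up. I know of no failed checks. I viewed 10 pictures.

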